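# Index the inspection turntable

## Task

Push on the spokes of the inspection turntable to turn it gently until the waisted loupe standing on it (not one of the two plain round pucks) is directly in front of the upright pin, on the straight line from the turntable's centre to the pin, then leave it. Do not touch, pick up or upset the three parts on the turntable, and leave the loose things round about where they are.

Things in the scene. Friction and masses are not known exactly. Their poses are not given: they have to be found in the camera images.
- stand: Pedestal of the turntable, fixed to the bench: flat dark foot 124 mm across, 5 mm thick, with a column 48 mm across. Origin on the turntable's upright axle at bench level. The turntable can be turned over a full turn either way. The axle is stiff: about 1.3 N at 95 mm from it turns the turntable, which stays where it is left, without coasting.
- turntable: Aluminium disc 132 mm across, underside 33 mm and top 42 mm above the bench. Origin on the axle at bench level, z up; its x axis runs along one of three identical spokes, the others at +120 and -120 degrees. At the same three angles, 42 mm from the axle, are dishes (37 mm inside, rim 3 mm high), each holding one loose part.
- spoke_a (a point): Centre of the 14 mm black ball at the end of the spoke along the turntable's x axis: 118 mm from the axle, 38 mm above the bench. The spoke is a level steel rod 8 mm thick at that height; its free length lies 66 to 111 mm from the axle.
- spoke_b (a point): Centre of the 14 mm black ball at the end of the spoke at +120 degrees, anticlockwise from above: 118 mm from the axle, 38 mm above the bench. The spoke is a level steel rod 8 mm thick at that height; its free length lies 66 to 111 mm from the axle.
- spoke_c (a point): Centre of the 14 mm black ball at the end of the spoke at -120 degrees: 118 mm from the axle, 38 mm above the bench. The spoke is a level steel rod 8 mm thick at that height; its free length lies 66 to 111 mm from the axle.
- index_post: Fixed index arm with an upright steel pin. Origin on the axle at bench level; its x axis points from axle to pin. The pin, 10 mm thick, top 62 mm above the bench, stands 146 mm from the axle on a foot 26 mm across and 14 mm high, outside the spokes' sweep. The flat arm is 16 mm wide, top 11 mm above the bench, with a screw head to 17 mm near the column; all pass below the spokes.
- loupe: Black eye loupe standing upright in a dish: a hollow cup with a narrower waist, 35 mm across, 30 mm high. Origin at the centre of its underside. Must not be touched. Which dish it stands in varies.
- puck: Plain round puck with straight sides standing in another dish, 30 mm across, 21 mm high. Origin at the centre of its underside. Must not be touched.
- puck2: Plain round puck with straight sides standing in the third dish, 32 mm across, 20 mm high. Origin at the centre of its underside. Must not be touched.
- slide_case: Brown flat slide case lying loose on the bench, 40 x 84 x 11 mm, origin at the centre of its underside. Bystander. (Note on the pictures: the tall grey partition panel with its outlet, drawn between robot and bench, is only a picture there and is not solid.)
- objective_can: Black screw-top can standing loose on the bench, 41 mm across, 59 mm high, origin at the centre of its underside. Bystander.
- tweezers: Steel tweezers lying loose on the bench, 13 x 125 x 9 mm, origin at the centre of its underside. Bystander.
Not all that is in view belongs to the job. Of the things like the puck2, leave any that is turquoise; of the rest the larger one is meant.

How it is judged (in metres and radians):
At the end, for the whole second after the job is handed in: The loupe stands upright in its dish on the turntable within 5 mm sideways of the straight line from the axle to the upright pin, on the pin's side; the two pucks still stand upright on the turntable; the turntable is at rest (y of loupe in the frame of index_post between -0.005 and 0.005 m and x of loupe in the frame of index_post between 0.032 and 0.052 m and z of loupe in the frame of index_post between 0.037 and 0.048 m and angle between each of loupe, puck, puck2's own z axis and vertical below 0.15 rad and horizontal distance between each of puck, puck2 and stand below 0.055 m and angular speed of turntable below 0.05 rad/s and linear speed of loupe below 0.01 m/s); the robot touches nothing.
It fails at once if a part on the turntable is touched by the robot (contact force between any of the fingers, the arm and loupe above 0.3 N or contact force between any of the fingers, the arm and puck above 0.3 N or contact force between any of the fingers, the arm and puck2 above 0.3 N).
It fails at once if a part is lifted off the turntable or tipped (height (world z) of any of loupe, puck, puck2 above 0.052 m or angle between any of loupe, puck, puck2's own z axis and vertical above 0.4 rad).
It fails at once if the turntable is spun roughly (over 3 rad/s) (angular speed of turntable above 3 rad/s).
It fails at once if a bystander on the bench is moved more than 15 mm (distance of any of slide_case, objective_can, tweezers from where it was at the start of the episode above 0.015 m).
It also fails if it takes over 72 s, if anything falls off the work surface, if the arm or the gripper's body presses on something with over 40 N, if the wrist force passes 120 N, or if a joint passes its speed limit or range.

## Robot

A 6-joint arm with a two-finger parallel gripper is mounted at the origin on a cart in front of the work surface, level with it; the furniture and walls round the work are solid. World frame = base frame: x ahead of the robot, y to its left, z up, the work surface at z = 0. Lengths are in m, angles in degrees, forces in N, time in s.
With the tool pointing down it reaches from about 0.35 to 1 m from the base axis. Payload 7.1 kg.
Tool frame: the origin (TCP) lies at the very end of the fingers, on their centre line; the grasp point (between the pads) lies 19 mm behind it (bot.grip_depth is the distance from the TCP to the grasp point, in m); z points along the fingers, y is the direction in which the jaws open and shut (so a half turn about z gives the same grasp; the last joint's range is limited). The gripper opens to 85 mm and grips with 20 to 120 N. Pads are 22 mm wide; open, the fingers measure 114 mm over their backs; the gripper's body (76 mm by 85 mm) begins 54 mm behind the grasp point. The pads swing forward as they close: fully open they stand 13 mm farther back than shut.
Start: joints at [68.87, 24.242, 93.386, -0, 62.372, -1.089], TCP at [0.214, 0.587, 0.231] pointing down, gripper open.
Joint ranges: [-172.04, 172.04], [-51.8, 120.97], [4.93, 147.93], [-75.15, 255.16], [6.16, 154.13], [-145.62, 145.62]. Speed limits (degrees/s): [136.94, 136.94, 172.46, 180, 180, 180].

## Interface

Orientations are given as a 3x3 rotation matrix whose columns are the frame's x, y, z axes.
In Python, from workcell import bot gives the robot as it stands.
- The arm moves only by the shell command python3 -m crank 'ROWS'. ROWS is JSON, a list of rows, each a list of 3 entries, a list of its own where there are three numbers: the shift along the tool's x, y, z in mm, then the turn about the tool's z in rad, then the finger opening in mm, from 0 to 85.4. A call has 1 to 12 rows; each row shifts and turns the pose as measured when the row begins, along the tool's axes as they then stand; what a row does not reach is not made up. A row lasts 1/12 s, in which the tool goes at most 41.7 mm and 7.16 degrees, less where a joint would pass 70% of its speed; a pose out of reach is approached as far as the arm can. A call with a gripper value outside its range is refused whole. The fingers move at their own pace and stop on an object; the grip force is fixed at half the most. Time passes only in rows, so rows that do not move let the fingers close. It gives the time, the measured TCP pose, the force and the opening at its end, in the units of the state.
- bot.get_obs(): the state, without advancing time (a new reading comes with each control period).
- bot.get_image(name): name is "side" or "top" or "wrist"; returns a dict with "image" (384x512x3 uint8, red, green, blue), "fovy" (degrees; the focal length in pixels is half the picture's height over the tangent of half this angle, whatever the lens; pixels are square), "cx", "cy" (the principal point, pixels), "distortion" ([k1, k2, p1, p2, k3] as OpenCV has them; the pictures are not rectified), "R" (3x3) and "t" (3): a world point X has camera coordinates R X + t. Camera axes: x right, y down, z forward; pixel columns grow to the right and rows downward; lengths in m; the calibration is good to about 2 mm. A picture is of the moment at which its call begins. There is no depth.
- bot.hand_in(): hands the job in, once; it reports no verdict.
Trained networks look in the newest picture that a camera, given by its name, has taken for a name from the list of things; names that differ only in an ending like _2 or _b are one class to them, and where a whole thing is asked for, a point or a joint stands for the part that bears it (a point fixed in the world has none). Each returns a list of dicts, best first, with "p" (0 to 1); they miss things now and then, are a little off and sometimes report something else, mostly with a low value. They report only what shows in the picture. A call takes as long as a camera call. They do not tell look-alikes from the thing itself.
- bot.spot_in(camera, label): "centre" ([x, y, z] in m, in the coordinates of the camera as it stood for that picture, good to about 4 mm: the middle of the surface that is visible of it).
- bot.cut_out(camera, label): "pixels" (384x512 bool, what is visible of it).
The state is a dict: "time_s": time; "joint_positions": joint angles; "qd": joint speeds; "effort": joint torques, N m; "tool_pos": TCP position; "ee_rot": TCP orientation; "wrist_force": force on the tool from outside, world axes, zero at the start; "wrist_torque": the same for the moment, N m; "width": finger opening in m.
Only numpy, scipy, OpenCV 4.12 (cv2) and the standard library are available. Lean on these libraries where they do the work, as an engineer would, in place of code of your own. Each camera call takes 0.05 s, during which the arm holds its last target.

## Working session

There is one attempt and no reset: what is moved stays moved. The work goes in short steps, Python scripts to look and compute and a shell command to move; the robot and the scene stay as the last step left them, time stands still between calls to the robot, and variables do not carry over. Pictures are saved under pics/ and viewed, and the job is handed in when it is done.

```bash
mkdir -p pics; ls; python3 - <<'E'
from workcell import bot
import cv2
o=bot.get_obs(); print(o['time_s'],o['tool_pos'],o['ee_rot'],o['width'])
for n in ['top','side','wrist']:
    d=bot.get_image(n); cv2.imwrite(f'pics/{n}0.png',d['image'][:,:,::-1]); print(n,d['fovy'],d['cx'],d['cy'],d['distortion'],d['R'],d['t'])
E
```

```text
pics
0.0 [0.21396892 0.58662499 0.23052738] [[-9.39448144e-01  3.42690614e-01 -5.72862889e-04]
 [ 3.42691093e-01  9.39446919e-01 -1.51674368e-03]
 [ 1.84004524e-05 -1.62121705e-03 -9.99998686e-01]] 0.08537510913121607
top 44.84574658568535 264.7328449963088 184.58162583200408 [-0.14496472  0.          0.          0.          0.        ] [[ 0.00812706 -0.99992826 -0.00879949]
 [-0.99415537 -0.00713217 -0.10772293]
 [ 0.10765244  0.00962353 -0.99414201]] [0.1665975  0.56051997 1.0161263 ]
side 56.12644864207024 250.81007528889427 193.0842970290873 [0.03303256 0.         0.         0.         0.        ] [[-0.83126663  0.5558616  -0.00369784]
 [ 0.46145022  0.68633894 -0.56214105]
 [-0.30993465 -0.46899546 -0.82703311]] [ 0.3691033  -0.33577082  1.14491792]
wrist 62.72809756128707 250.96444174914083 191.59021514891552 [-0.05562996  0.          0.          0.          0.        ] [[ 0.34154915  0.93986287 -0.00139867]
 [ 0.89479972 -0.32471706  0.30641849]
 [ 0.28753719 -0.10590851 -0.95189587]] [-0.62284859 -0.04022942  0.37984437]
```

View pics/top0.png

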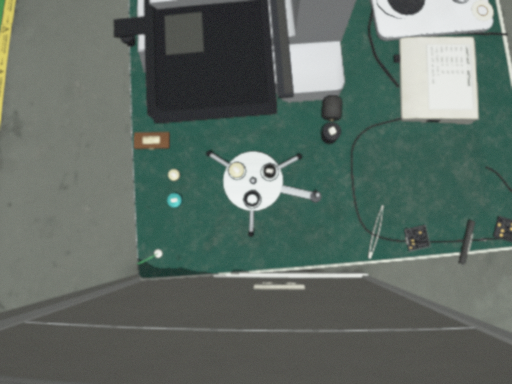

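View pics/side0.png

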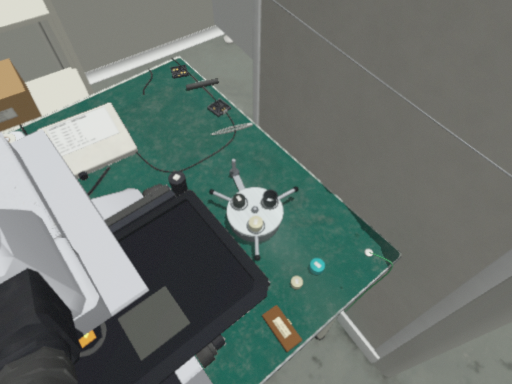

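View pics/wrist0.png

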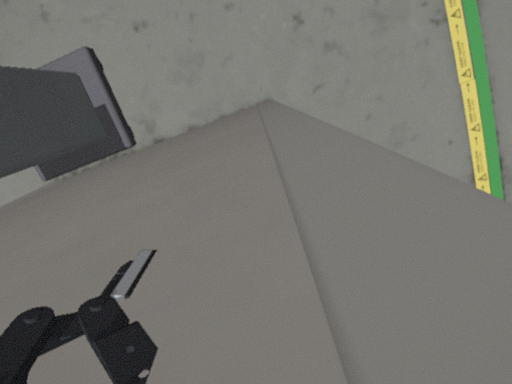

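```bash
cat > h.py <<'E'
from workcell import bot
import cv2, numpy as np
def K(d):
    f=d['image'].shape[0]/2/np.tan(np.radians(d['fovy'])/2)
    return np.array([[f,0,d['cx']],[0,f,d['cy']],[0,0,1]])
def p2w(d,uv,z):
    R=np.array(d['R']);t=np.array(d['t'])
    p=cv2.undistortPoints(np.array([[uv]],float),K(d),np.array(d['distortion']))[0,0]
    c=-R.T@t; r=R.T@np.array([p[0],p[1],1]); return c+r*(z-c[2])/r[2]
def w2p(d,X):
    return cv2.projectPoints(np.array(X,float).reshape(-1,3),cv2.Rodrigues(np.array(d['R']))[0],np.array(d['t']),K(d),np.array(d['distortion']))[0][:,0]
def crop(d,x0,y0,x1,y1,s,name):
    cv2.imwrite('pics/'+name,cv2.resize(d['image'][y0:y1,x0:x1,::-1],None,fx=s,fy=s,interpolation=cv2.INTER_CUBIC))
E
python3 - <<'E'
from h import *
d=bot.get_image('top')
crop(d,190,120,340,245,5,'topc.png')
R=np.array(d['R']);t=np.array(d['t'])
for l in ['turntable','spoke_a','index_post','loupe','puck','slide_case','objective_can','tweezers','stand']:
    for r in bot.spot_in('top',l)[:5]: print(l,round(r['p'],2),(R.T@(np.array(r['centre'])-t)).round(3), w2p(d,R.T@(np.array(r['centre'])-t)).round(0))
s=bot.get_image('side'); crop(s,195,145,315,265,5,'sidec.png')
R=np.array(s['R']);t=np.array(s['t'])
for l in ['turntable','loupe','puck','index_post']:
    for r in bot.spot_in('side',l)[:5]: print(l,round(r['p'],2),(R.T@(np.array(r['centre'])-t)).round(3), w2p(s,R.T@(np.array(r['centre'])-t)).round(0))
E
```

```text
turntable 0.75 [0.568 0.197 0.046] [[253. 180.]]
turntable 0.49 [0.668 0.439 0.009] [[151. 139.]]
spoke_a 0.82 [0.564 0.203 0.044] [[250. 182.]]
spoke_a 0.72 [0.586 0.232 0.067] [[237. 170.]]
index_post 0.8 [0.541 0.085 0.009] [[302. 194.]]
puck 0.68 [0.587 0.235 0.064] [[236. 170.]]
puck 0.64 [0.522 0.374 0.021] [[176. 201.]]
puck 0.63 [0.584 0.16  0.067] [[270. 172.]]
puck 0.43 [0.583 0.38  0.014] [[174. 175.]]
slide_case 0.69 [0.666 0.438 0.011] [[151. 140.]]
objective_can 0.65 [0.675 0.024 0.06 ] [[331. 132.]]
tweezers 0.44 [ 0.451 -0.082  0.008] [[375. 234.]]
turntable 0.83 [0.571 0.209 0.039] [[255. 214.]]
loupe 0.76 [0.524 0.199 0.061] [[270. 197.]]
loupe 0.42 [0.571 0.206 0.038] [[254. 213.]]
puck 0.66 [0.587 0.161 0.064] [[238. 197.]]
puck 0.63 [0.521 0.383 0.018] [[319. 265.]]
puck 0.6 [0.594 0.237 0.066] [[254. 222.]]
index_post 0.58 [0.542 0.068 0.012] [[234. 176.]]
```

View pics/topc.png

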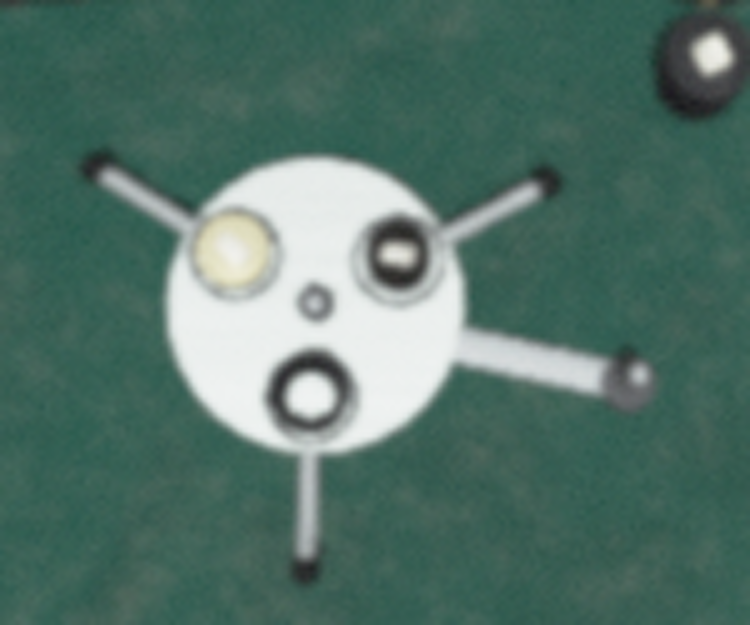

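View pics/sidec.png

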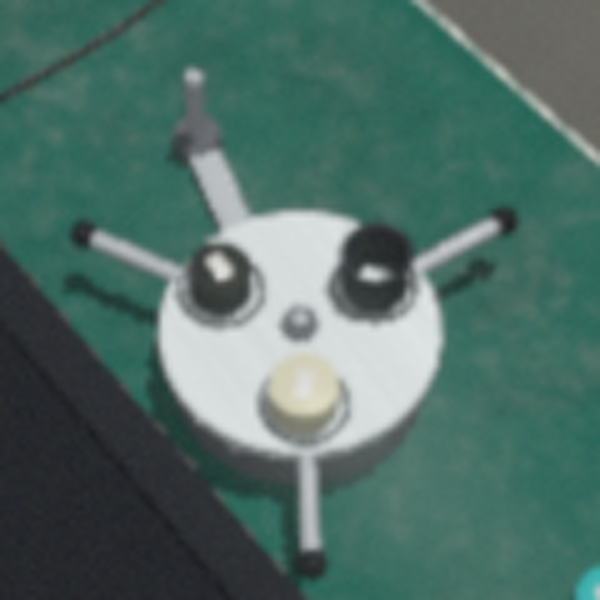

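The loupe is the hollow black ring at top px (252,199). The parts at (237,170) (cream) and (270,171) (black, solid) are pucks. Now I'll measure the geometry.

```bash
python3 - <<'E'
from h import *
from scipy.optimize import least_squares
d=bot.get_image('top')
print('cam',-np.array(d['R']).T@np.array(d['t']))
B=[p2w(d,(190+a/5,120+b/5),.038)[:2] for a,b in [(98,166),(545,183),(305,570)]]
def f(p):
    return np.concatenate([p[:2]+.118*np.array([np.cos(p[2]+k*2*np.pi/3),np.sin(p[2]+k*2*np.pi/3)])-b for k,b in zip([0,2,1],B)])
r=least_squares(f,[.567,.2,.5]); print(r.x,np.degrees(r.x[2]),r.fun)
print('B',B)
C=r.x[:2]
print('nut',p2w(d,(190+315/5,120+302/5),.045)[:2])
for uv,z in [((627,383),.014),((640,368),.062),((534,364),.011)]:
    v=p2w(d,(190+uv[0]/5,120+uv[1]/5),z)[:2]; print(v,np.linalg.norm(v-C),np.degrees(np.arctan2(*(v-C)[::-1])))
for n in ['side']:
    s=bot.get_image(n)
    for uv,z in [((193,74),.062),((198,142),.014)]:
        v=p2w(s,(195+uv[0]/5,145+uv[1]/5),z)[:2]; print('side',v,np.linalg.norm(v-C),np.degrees(np.arctan2(*(v-C)[::-1])))
    Bs=[p2w(s,(195+a/5,145+b/5),.038)[:2] for a,b in [(311,563),(84,234),(504,221)]]
    print(Bs,p2w(s,(195+299/5,145+322/5),.046)[:2])
    B=Bs; r=least_squares(f,[.567,.2,.5]); print(r.x,np.degrees(r.x[2]),r.fun)
    print('side img C', np.array(r.x[:2]), [np.degrees(np.arctan2(*(p2w(s,(195+a/5,145+b/5),z)[:2]-r.x[:2])[::-1])) for a,b,z in [(193,74,.062),(198,142,.014)]])
for x,y in [(.67,.44),(.675,.024),(.45,-.08)]: print(np.hypot(x-C[0],y-C[1]))
E
```

```text
cam [0.44650151 0.16080454 1.07202067]
[0.56650191 0.19684032 1.0162929 ] 58.22929384086248 [-2.93979250e-04  1.14275638e-03 -7.77652314e-05 -1.29968980e-03
  3.71744481e-04  1.56933422e-04]
B [array([0.6289254 , 0.29601668]), array([0.62239383, 0.09417473]), array([0.44818652, 0.20032956])]
nut [0.56687752 0.19690625]
[0.53430552 0.05515673] 0.14529572338146646 -102.80256506932267
[0.53692359 0.05424545] 0.14563026823230463 -101.7186269282994
[0.54299616 0.09749854] 0.10208481444172456 -103.31220783018283
side [0.53501489 0.05913094] 0.14126325611732457 -102.87918844017504
side [0.53781296 0.06453822] 0.1353768880083574 -102.2348437426372
[array([0.62833136, 0.30067311]), array([0.62275232, 0.09710081]), array([0.44885363, 0.20476783])] [0.56701465 0.20091057]
[0.56664577 0.20084725 1.01685872] 58.261713076323495 [ 0.00038714  0.00052839 -0.00023359 -0.00018725 -0.00015356 -0.00034114]
side img C [0.56664577 0.20084725] [np.float64(-102.58210328932226), np.float64(-101.94345668858422)]
0.26426971565726765
0.20407256444690147
0.30035522315094826
```

```bash
python3 -m crank '[[[-31,-20,0],0,0],[[-31,-20,0],0,0],[[-31,-20,0],0,0],[[-31,-20,0],0,0],[[-31,-20,0],0,0],[[-31,-20,0],0,0],[[-31,-20,0],0,0],[[-31,-20,0],0,0],[[-31,-20,0],0,0],[[-31,-20,0],0,0],[[-31,-20,0],0,0],[[-31,-20,0],0,0]]'
```

```text
time_s: 2.0
tool_pos: [0.4896, 0.2268, 0.2318]
ee_rot: [[-0.944, 0.331, 0.004], [0.331, 0.944, 0.007], [-0.001, 0.007, -1.0]]
wrist_force: [0.5, 1.3, 0.5]
width: -0.0001
```

```bash
python3 -m crank '[[[5,3,20],0,0],[[6,2,30],0,0],[[0,0,30],0,0],[[0,0,25],0,0],[[0,0,15],0,0],[[0,0,0],0,0]]'; python3 - <<'E'
from h import *
d=bot.get_image('top'); crop(d,190,120,340,270,4,'t1.png')
s=bot.get_image('side'); crop(s,170,100,320,250,4,'s1.png')
w=bot.get_image('wrist'); crop(w,0,0,512,384,1,'w1.png')
E
```

```text
time_s: 2.5
tool_pos: [0.4914, 0.2288, 0.1111]
ee_rot: [[-0.939, 0.344, 0.015], [0.344, 0.939, 0.01], [-0.011, 0.014, -1.0]]
wrist_force: [-0.5, -1.1, 0.0]
width: -0.0003
```

View pics/t1.png

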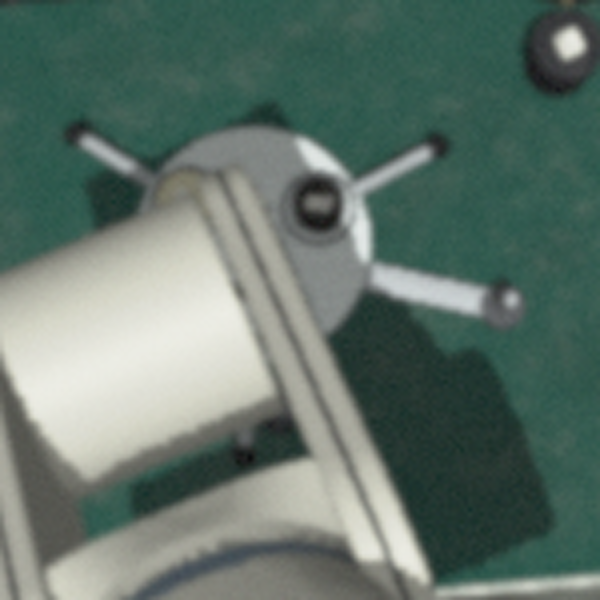

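View pics/s1.png

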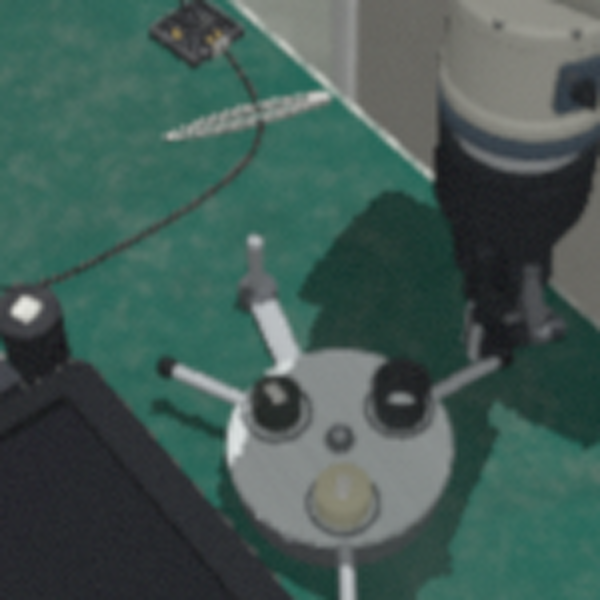

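View pics/w1.png

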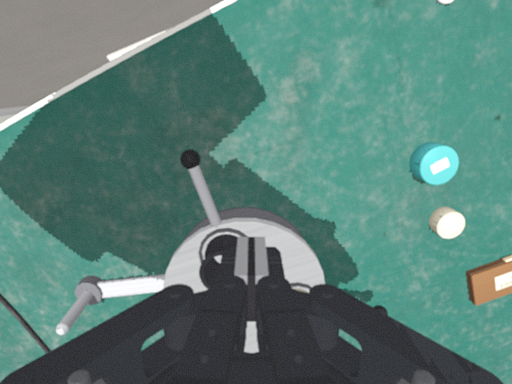

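```bash
python3 -m crank '[[[8,2,0],0,0],[[6,1,0],0,0],[[0,0,0],0,0],[[0,0,0],0,0]]'
```

```text
time_s: 2.98
tool_pos: [0.4825, 0.24, 0.1191]
ee_rot: [[-0.939, 0.343, 0.028], [0.343, 0.939, 0.015], [-0.021, 0.024, -1.0]]
wrist_force: [0.8, -0.8, 0.3]
width: 0.0002
```

```bash
python3 -m crank '[[[0,0,0],0,0],[[0,0,0],0,0]]';python3 -m crank '[[[0,0,30],0,0],[[0,0,20],0,0],[[0,0,15],0,0]]'; python3 -m crank '[[[0,0,0],0,0]]'
```

```text
time_s: 3.15
tool_pos: [0.4828, 0.2407, 0.1205]
ee_rot: [[-0.939, 0.342, 0.03], [0.342, 0.939, 0.016], [-0.022, 0.025, -0.999]]
wrist_force: [-0.6, 0.4, -0.6]
width: -0.0002
time_s: 3.4
tool_pos: [0.4893, 0.2439, 0.0587]
ee_rot: [[-0.939, 0.341, 0.041], [0.342, 0.939, 0.021], [-0.031, 0.034, -0.999]]
wrist_force: [-0.2, -0.4, -0.1]
width: -0.0001
time_s: 3.48
tool_pos: [0.4879, 0.2431, 0.0563]
ee_rot: [[-0.939, 0.341, 0.037], [0.342, 0.939, 0.02], [-0.028, 0.031, -0.999]]
wrist_force: [-1.4, 0.3, -0.7]
width: 0.0
```

```bash
python3 -m crank '[[[2,0,10],0,0],[[2,0,10],0,0],[[0,0,8],0,0]]'; python3 -m crank '[[[0,0,2],0,0]]'
```

```text
time_s: 3.73
tool_pos: [0.4866, 0.2458, 0.0285]
ee_rot: [[-0.939, 0.342, 0.04], [0.343, 0.939, 0.021], [-0.03, 0.033, -0.999]]
wrist_force: [-0.4, -0.4, -0.4]
width: 0.0002
time_s: 3.82
tool_pos: [0.4863, 0.2456, 0.0255]
ee_rot: [[-0.939, 0.342, 0.039], [0.343, 0.939, 0.021], [-0.03, 0.033, -0.999]]
wrist_force: [-0.1, -0.6, -0.3]
width: 0.0001
```

```bash
cat > st.py <<'E'
from h import *
o=bot.get_obs(); p=np.array(o['tool_pos'])-[.5666,.1988,0]; R=np.array(o['ee_rot'])
th=np.degrees(np.arctan2(p[1],p[0]))%360; tx=np.degrees(np.arctan2(R[1,0],R[0,0]))%360
print('r %.4f th %.1f toolx %.1f z %.4f tilt %s F %s t %.2f q %s'%(np.hypot(*p[:2]),th,tx,p[2],R[:2,2].round(3),np.round(o['wrist_force'],1),o['time_s'],np.round(o['joint_positions'])))
E
python3 -m crank '[[[1,-6.4,0],-0.07,0],[[1,-6.4,0],-0.07,0],[[1,-6.4,0],-0.07,0],[[1,-6.4,0],-0.07,0]]'>/dev/null; python3 st.py
```

```text
r 0.0927 th 165.1 toolx 176.7 z 0.0242 tilt [0.041 0.021] F [ 0.2 -0.4 -0.3] t 4.15 q [ 24.  35. 113.   0.  30. -63.]
```

```bash
python3 -m crank '[[[1.1,-6.4,-0.3],-0.05,0],[[1,-6.4,-0.3],-0.05,0],[[0.9,-6.4,-0.3],-0.05,0],[[0.8,-6.4,-0.3],-0.05,0],[[0.6,-6.5,-0.3],-0.05,0],[[0.5,-6.5,-0.3],-0.05,0]]'>/dev/null; python3 st.py; python3 - <<'E'
from h import *
d=bot.get_image('top'); crop(d,190,120,340,245,4,'t2.png')
E
```

```text
r 0.0917 th 189.2 toolx 194.9 z 0.0264 tilt [0.044 0.024] F [-0.4  1.9 -0.6] t 4.65 q [ 20.  33. 115.   1.  28. -86.]
```

View pics/t2.png

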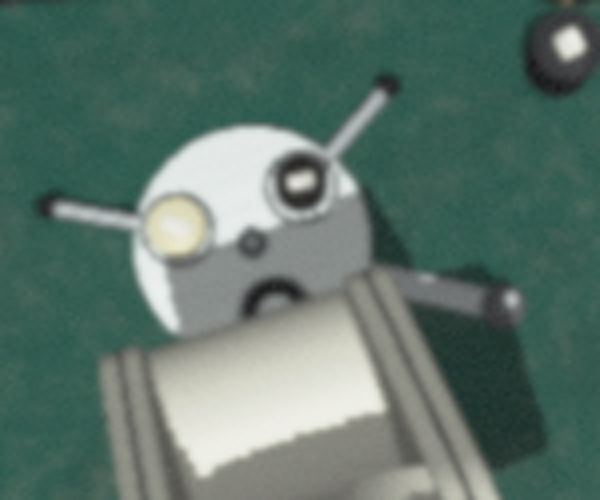

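```bash
cat > ang.py <<'E'
from h import *
import sys
d=bot.get_image('top')
C=np.array([.5665,.1968])
for a in sys.argv[2:]:
    u,v=map(float,a.split(',')); s=float(sys.argv[1])
    w=p2w(d,(190+u/s,120+v/s),.038)[:2]-C; print(np.hypot(*w).round(4),np.degrees(np.arctan2(w[1],w[0])).round(1))
E
python3 ang.py 4 46,205 388,86
```

```text
0.1185 79.7
0.1177 -39.9
```

```bash
python3 -m crank '[[[0.6,-6.5,-0.2],-0.05,0],[[0.5,-6.5,-0.2],-0.05,0],[[0.4,-6.5,-0.2],-0.05,0],[[0.3,-6.5,-0.2],-0.05,0],[[0.2,-6.5,-0.2],-0.05,0],[[0.1,-6.5,-0.2],-0.05,0]]'>/dev/null; python3 st.py; python3 - <<'E'
from h import *
d=bot.get_image('top'); crop(d,190,120,340,245,4,'t3.png')
E
```

```text
r 0.0918 th 212.9 toolx 212.0 z 0.0283 tilt [0.046 0.026] F [ 0.3  0.9 -0.4] t 5.25 q [  15.   33.  115.    2.   28. -108.]
```

View pics/t3.png

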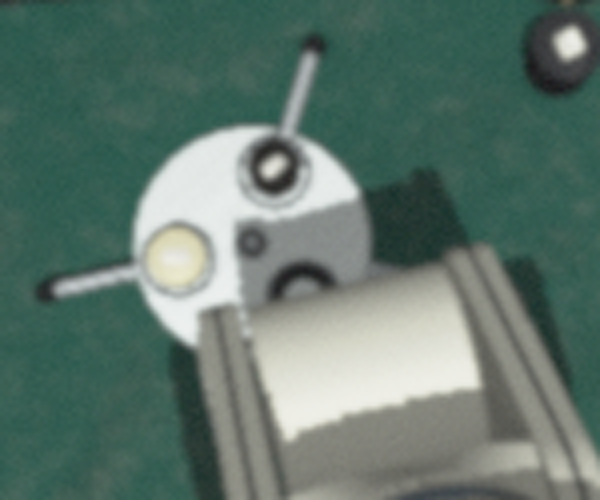

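```bash
python3 ang.py 4 47,290 315,45;  python3 -m crank '[[[0,-6.5,0.3],-0.05,0],[[-0.2,-6.5,0.3],-0.05,0],[[-0.3,-6.5,0.2],-0.05,0],[[-0.4,-6.5,0.2],-0.05,0],[[-0.5,-6.5,0.2],-0.05,0]]'>/dev/null; python3 st.py; python3 - <<'E'
from h import *
d=bot.get_image('top'); crop(d,190,120,340,245,4,'t4.png')
E
```

```text
0.1181 103.2
0.1187 -16.7
r 0.0914 th 232.2 toolx 225.9 z 0.0281 tilt [0.047 0.027] F [0.2 2.2 0.9] t 5.77 q [  12.   34.  113.    2.   30. -125.]
```

View pics/t4.png

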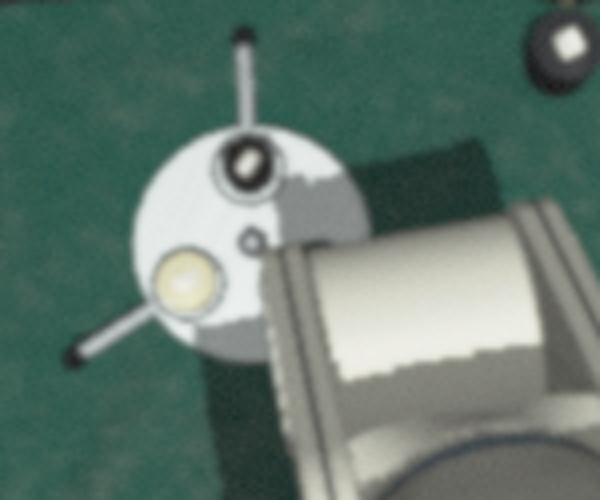

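```bash
python3 ang.py 4 73,357 244,37
```

```text
0.1185 122.8
0.1183 3.0
```

```bash
python3 -m crank '[[[-0.8,-6.4,0.3],-0.04,0],[[-1,-6.4,0.2],-0.04,0],[[-1,-5,0.2],-0.04,0],[[0,0,0],0,0]]'>/dev/null; python3 st.py; python3 - <<'E'
from h import *
d=bot.get_image('top'); crop(d,190,120,340,245,5,'t5.png')
E
```

```text
r 0.0909 th 242.5 toolx 232.2 z 0.0278 tilt [0.046 0.027] F [-0.1  0.2 -0.5] t 6.20 q [  11.   35.  112.    2.   31. -133.]
```

View pics/t5.png

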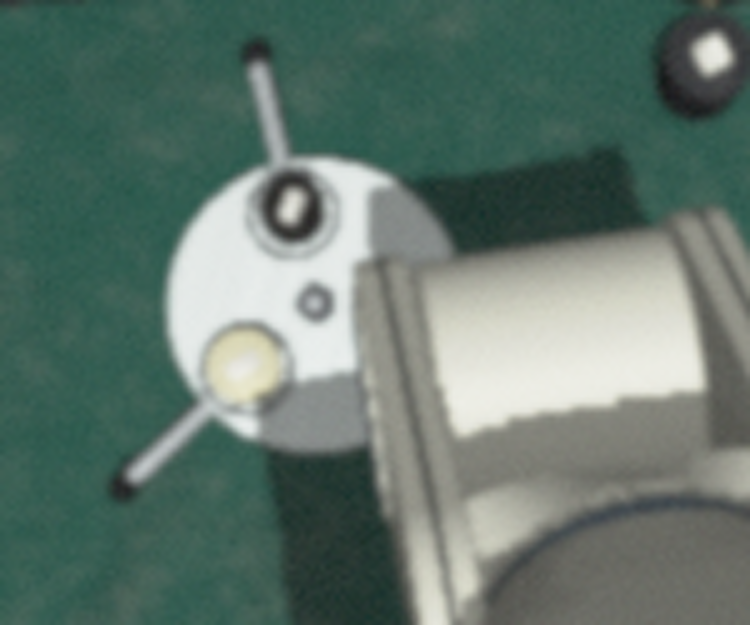

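```bash
python3 ang.py 5 123,486 257,49
```

```text
0.118 133.9
0.12 13.5
```

```bash
python3 -m crank '[[[-0.6,-3,0],0,0],[[-0.6,-3,0],0,0],[[0,0,0],0,0]]'>/dev/null; python3 st.py; python3 - <<'E'
from h import *
d=bot.get_image('top'); crop(d,190,120,340,245,5,'t6.png')
E
```

```text
r 0.0912 th 245.0 toolx 231.9 z 0.0276 tilt [0.043 0.027] F [-1.2 -0.1  0.5] t 6.55 q [  11.   35.  111.    2.   31. -133.]
```

View pics/t6.png

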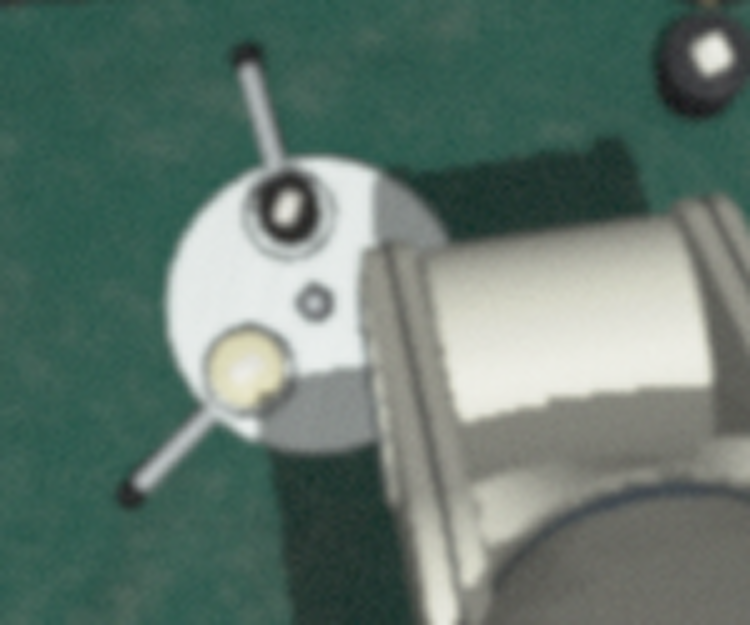

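```bash
python3 ang.py 5 132,494 247,53
```

```text
0.1176 136.5
0.1194 15.8
```

```bash
python3 -m crank '[[[-0.4,-2.4,0],0,0],[[0,0,0],0,0]]'>/dev/null; python3 st.py; python3 -m crank '[[[1,6,0],0,0],[[2,8,0],0,0],[[2,8,0],0,0],[[0,0,0],0,0]]'>/dev/null; python3 st.py; python3 -m crank '[[[0,0,-10],0,0],[[0,0,-20],0,0],[[0,0,-30],0,0],[[0,0,-30],0,0],[[0,0,-30],0,0]]' >/dev/null; python3 st.py
```

```text
r 0.0915 th 246.4 toolx 231.9 z 0.0276 tilt [0.043 0.027] F [-0.7 -0.   0.3] t 6.82 q [  10.   35.  111.    2.   31. -133.]
r 0.0942 th 231.5 toolx 231.8 z 0.0270 tilt [0.044 0.026] F [-1.2 -0.3  0.3] t 7.15 q [  12.   34.  114.    2.   30. -131.]
r 0.1040 th 227.9 toolx 231.9 z 0.1469 tilt [0.03  0.023] F [0.9 0.4 0.4] t 7.57 q [  12.   21.  112.    1.   45. -131.]
```

```bash
python3 -m crank '[[[0,5,-30],0,0],[[0,20,-20],0,0],[[0,30,0],0,0],[[0,35,0],0,0],[[0,35,0],0,0],[[0,35,0],0,0],[[0,30,0],0,0],[[0,0,0],0,0]]' >/dev/null; python3 st.py; python3 - <<'E'
from h import *
d=bot.get_image('top'); crop(d,190,120,340,245,5,'t7.png')
d=bot.get_image('side'); crop(d,195,145,315,265,5,'s7.png')
E
```

```text
r 0.2244 th 168.9 toolx 231.6 z 0.2113 tilt [0.055 0.032] F [ 0.2  0.  -1.3] t 8.23 q [  33.    7.  121.   -0.   48. -108.]
```

View pics/t7.png

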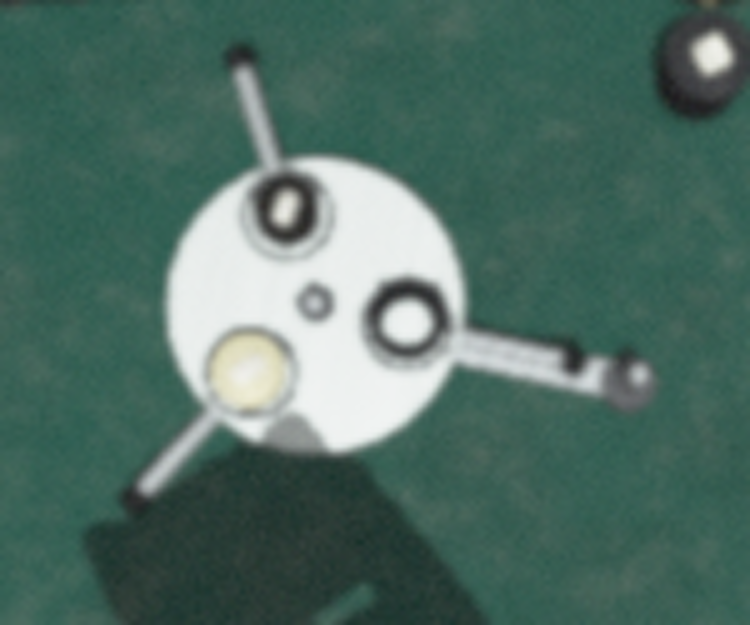

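View pics/s7.png

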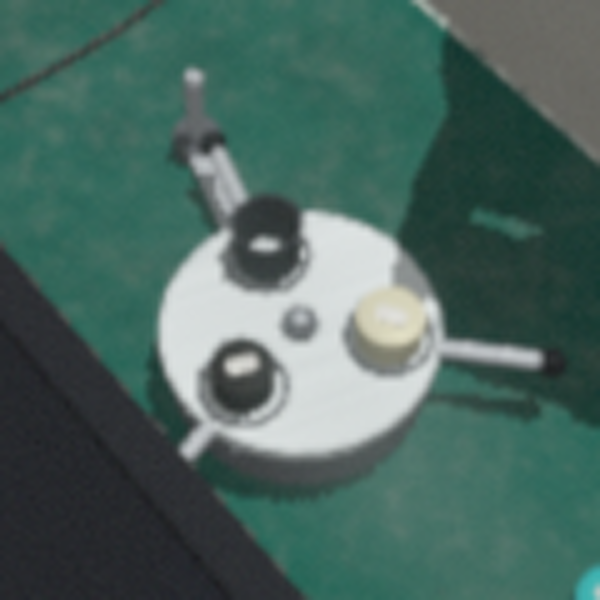

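```bash
python3 ang.py 5 136,497 240,55 573,358; python3 - <<'E'
from h import *
C=np.array([.5665,.1968]); d=bot.get_image('top'); s=bot.get_image('side')
def A(d,o,uv,z,C):
    v=p2w(d,(o[0]+uv[0]/5,o[1]+uv[1]/5),z)[:2]-C; return np.hypot(*v).round(4),np.degrees(np.arctan2(v[1],v[0])).round(1)
print(A(d,(190,120),(408,318),.072,C),'pin',A(d,(190,120),(627,383),.014,C),A(d,(190,120),(640,368),.062,C))
Cs=np.array([.5666,.2008])
print('side ball',A(s,(195,145),(211,141),.038,Cs),A(s,(195,145),(553,361),.038,Cs),'loupe rim',A(s,(195,145),(267,221),.072,Cs),'pin',A(s,(195,145),(193,74),.062,Cs))
E
```

```text
0.1174 137.6
0.1194 17.4
0.1174 -101.4
(np.float64(0.0422), np.float64(-103.0)) pin (np.float64(0.1453), np.float64(-102.8)) (np.float64(0.1456), np.float64(-101.7))
side ball (np.float64(0.1199), np.float64(-102.3)) (np.float64(0.1184), np.float64(138.1)) loupe rim (np.float64(0.0416), np.float64(-102.6)) pin (np.float64(0.1451), np.float64(-102.6))
```

The loupe sits within about 1° of the pin direction, which is under 1 mm sideways. The arm is clear, so I'm handing in.

```bash
python3 -c "
from workcell import bot
print(bot.hand_in())"
```

```text
the job is handed in; nothing more can be done
None
```

I turned the turntable about 79° anticlockwise by pushing the loupe's own spoke with the closed fingers. I then backed off, raised the arm clear and handed the job in at about 8 s.

- **Alignment:** the last top and side pictures put the loupe at −102.6° to −103.0° and the pin at −101.7° to −102.8°. That is about 1 mm or less sideways, against the allowed 5 mm.
- **Disagreements:** single spoke-ball readings scattered by about 1° (−101.4° to −102.6°). The axle position differed by 4 mm between the two cameras, so I compared angles within each camera.
- **Parts on the turntable:** the loupe and both pucks were upright in their dishes in both pictures. I never saw more than about 2 N at the wrist while pushing.
- **Bystanders:** I did not measure their positions again at the end. The can looked unmoved, and the arm was never low near the slide case or tweezers.
- **Tool tilt:** the tool drifted to about 3° of tilt during the moves, which did not affect the push.

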